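# Stamp the end of the square bar

### The arm

A 6-joint arm with a two-finger parallel gripper is mounted at the origin on a cart in front of the work surface, level with it; the furniture and walls round the work are solid. World frame = base frame: x ahead of the robot, y to its left, z up, the work surface at z = 0. Lengths are in m, angles in rad, forces in N, time in s.
With the tool pointing down it reaches from about 0.3 to 0.875 m from the base axis. Payload 6.4 kg.
Tool frame: the origin (TCP) lies midway between the tips of the shut fingers; the grasp point (between the pads) lies 19 mm behind it; z points along the fingers, y is the direction in which the jaws open and shut (so a half turn about z gives the same grasp; the last joint's range is limited). The gripper opens to 85 mm and grips with 20 to 120 N. Pads are 22 mm wide; open, the fingers measure 114 mm over their backs; the gripper's body (76 mm by 85 mm) begins 54 mm behind the grasp point. The pads swing forward as they close: fully open they stand 13 mm farther back than shut.
Start: joints at [1.113, 0.181, 1.607, -0, 1.354, -0.206], TCP at [0.143, 0.557, 0.231] pointing down, gripper open.
Joint ranges: [-2.99, 2.99], [-0.89, 2.07], [0.3, 2.58], [-1.14, 4.28], [0, 2.63], [-3.12, 3.12]. Speed limits (rad/s): [2.57, 2.57, 3.01, 3.14, 3.14, 3.14].

### API

Orientations are given as a unit quaternion [w, x, y, z].
In Python, from bench import ctrl gives the robot as it stands.
- The arm moves only by the tool apply_moves, never from a script. Its argument "plan" is a list of rows, each an object with "translation": the shift along the tool's x, y, z in m, a list of three; "angular": the turn, a rotation vector about the tool's x, y, z in rad, a list of three; "hand": the finger opening in m, from 0 to 0.0854. In form: [{"translation": [x, y, z], "angular": [rx, ry, rz], "hand": hand}, ...]. A call has 1 to 10 rows; each row shifts and turns the commanded pose from where the row before left it, along the tool's axes as they then stand; what a row does not reach is not made up. A row lasts 1/8 s, in which the tool goes at most 62.5 mm and 10.7 degrees, less where a joint would pass 70% of its speed; a pose out of reach is approached as far as the arm can. A call with a gripper value outside its range is refused whole. The fingers move at their own pace and stop on an object; the grip force is fixed at half the most. Time passes only in rows, so rows that do not move let the fingers close. It gives the time, the measured TCP pose, the force and the opening at its end, in the units of the state.
- ctrl.get_obs(): the state, without advancing time (a new reading comes with each control period).
- ctrl.camera(name): name is "side" or "top"; returns a dict with "img" (400x640x3 uint8, red, green, blue), "K" (3x3 intrinsics, pixels), "eye" and "orientation" of the camera in the world. Camera axes: x right, y up, looking along -z (the intrinsics and any distortion apply to the point x, -y, -z); pixel columns grow to the right and rows downward; lengths in m; the calibration is good to about 2 mm. A picture is of the moment at which its call begins. There is no depth.
- ctrl.hand_in(): hands the job in, once; it reports no verdict.
The state is a dict: "time_s": time; "q": joint angles; "dq": joint speeds; "joint_efforts": joint torques, N m; "eef_pos": TCP position; "eef_rot": TCP orientation; "wrist_force": force on the tool from outside, world axes, zero at the start; "torque": the same for the moment, N m; "opening": opening from 0.0 (shut) to 1.0 (fully open).
Only numpy, scipy, OpenCV 4.12 (cv2) and the standard library are available. Lean on these libraries where they do the work, as an engineer would, in place of code of your own. Each camera call takes 0.05 s, during which the arm holds its last target.

### The job

Stamp the traceability mark into the end of the short thick square bar with the spring end-stamper. Draw the striker back by its knob until the sear catches and holds it, lay the bar down in the two saddles with one end right up against the anvil, and then, with the bar let go, press the sear's thumb tab so that the striker fires and its die strikes the bar's other end. Leave the stamped bar lying in the saddles.

Things in the scene. Friction and masses are not known exactly. Their poses are not given: they have to be found in the camera images.
- stamper: end-stamper: fixed grey machine on a dark base plate 422 x 110 x 14 mm. Origin on the work surface near the base's middle; z up, own +x along the machine from striker to anvil (the way it fires). All coordinates below are in this frame, mm. Base x -216..206; striker housing x -200..-60, 56 wide, top z 82 (sear ears to z 99); anvil post x 150..188, 76 wide, top z 88
- nest (a point): where the bar's centre belongs: x 75, y 0, z 52; axes as the stamper's. Two dark saddles (x 12..36 and x 114..138, floor z 32) carry the bar; their cheeks stand 44 apart, rise to z 49 and flare above z 41 to 56 apart. Between the saddles 78 of open space, down to the base plate at z 14
- anvil_face (a point): middle of the anvil's upright steel face (54 wide, z 28..78) at x 150, y 0, z 52, facing -x: the end of the bar goes against it
- pull_knob (a point): grip centre of the striker's upright black knob (24 diameter, z 111 to 151, on a 12 post); at rest at x -86, y 0, z 131. It moves with the striker and is drawn along the stamper's own -x. Nothing else within 60 mm of it stands higher than z 104
- striker_travel (a joint): travel of the striker in m, 0 at rest (fully forward), growing as the knob is drawn back, hard stop at 0.048. A spring drives it forward: 6 N at 0, 14 N at 0.038, 16 N at the stop. At 0.038 the sear's hook drops in front of its catch tooth: draw to about 0.043, ease off, and it stays at 0.038. Fired on to a bar it rests at 0.012
- striker: the striker; on its front a steel die head 34 x 34 with a 26 x 24 face at z 40..64. The face is at x 12 at rest, that is 12 mm inside the bar's place, so the bar goes in only while the striker is drawn back; cocked, the face is at x -26. Its frame is the stamper's, shifted by the travel along -x
- trip_tab (a point): middle of the top of the sear's ribbed thumb tab (28 x 26), the rearmost part of the machine: x -224, y 0, z 107 at rest, level; free space under it. It is pressed straight down from above
- sear (a joint): turn of the sear in rad about its pivot (x -190, z 90): 0 at rest with its hook down, growing as the tab is pressed, to 0.32 at its stop (tab 11 mm lower). A light spring returns it. With the striker held, 4 to 8 N on the tab frees it at about 0.1 rad (tab 3 to 4 mm lower); pressing on to the stop does no harm
- bar: the short thick square bar of rusty brown steel, 40 x 150 x 40 mm, 0.4 to 0.65 kg, lying on the open surface just right of the vice. Origin at the centre of its underside, own y along its length, z up. Either end may be stamped. The flat dark piece beside it (30 x 120 x 10) is not wanted, nor is the brown piece far back behind the toolbox
- bar_centre (a point): centre of the bar, 20 mm above its origin; axes as the bar's

How it is judged:
By the outcome, as a careful person would: the job done as asked, in the order asked, and still so for the second after the job is handed in, with the robot touching nothing.
It also fails if it takes over 67 s, if anything falls off the work surface, if the arm or the gripper's body presses on something with over 40 N, if the wrist force passes 120 N, or if a joint passes its speed limit or range.

## Working session

There is one attempt and no reset: what is moved stays moved. The work goes in short steps, Python scripts to look and compute and a tool call to move; the robot and the scene stay as the last step left them, time stands still between calls to the robot, and variables do not carry over. Pictures are saved under pics/ and viewed, and the job is handed in when it is done.

Besides the shell and the picture viewer there is one more tool, called after ">>>" by a JSON object that holds its "method" and its "body", one argument or row to a line. apply_moves: Moves the arm, as the interface text tells. Its arguments: {"type":"object","properties":{"plan":{"type":"array","items":{"type":"object","properties":{"translation":{"type":"array","items":{"type":"number"}},"angular":{"type":"array","items":{"type":"number"}},"hand":{"type":"number"}}}}},"required":["plan"]}

```bash
mkdir -p pics; ls
python3 - <<'E'
from bench import ctrl
import cv2
o=ctrl.get_obs(); print(o)
for n in("side","top"):
    c=ctrl.camera(n); cv2.imwrite(f"pics/{n}0.png",c["img"][:,:,::-1]); print(n,c["K"],c["eye"],c["orientation"],[k for k in c])
E
```

```text
pics
{'time_s': 0.0, 'q': array([ 1.11271705e+00,  1.81483455e-01,  1.60798753e+00,  2.45845259e-05,
        1.35383919e+00, -2.06326282e-01]), 'dq': array([-6.14340567e-04,  9.22780306e-04,  6.09032189e-05,  8.02926431e-05,
        1.35653921e-04, -4.78287211e-04]), 'joint_efforts': array([ 1.35653201e-03, -4.44863856e+01, -3.51343954e+01, -5.44525210e-05,
        8.95935693e-03, -4.32605350e-05]), 'eef_pos': array([0.14297609, 0.55637454, 0.23042645]), 'eef_rot': array([-2.91410513e-04,  1.25546936e-01,  9.92087309e-01, -8.07896508e-04]), 'wrist_force': array([ 0.11774639, -0.01873983,  0.90200646]), 'torque': array([ 0.01647113, -0.00339842, -0.0077778 ]), 'opening': 1.002219476050661}
side [[463.20092465   0.         321.71494387]
 [  0.         463.20092465 205.83604956]
 [  0.           0.           1.        ]] [-0.13140279 -0.95934679  1.13022264] [ 0.8685713   0.3861837  -0.11868216 -0.28698536] ['img', 'K', 'eye', 'orientation']
top [[516.30629418   0.         327.22414849]
 [  0.         516.30629418 198.38498107]
 [  0.           0.           1.        ]] [ 0.40802746 -0.04588639  1.47025413] [ 0.71102695  0.03155496 -0.02663302 -0.70195132] ['img', 'K', 'eye', 'orientation']
```

View pics/top0.png

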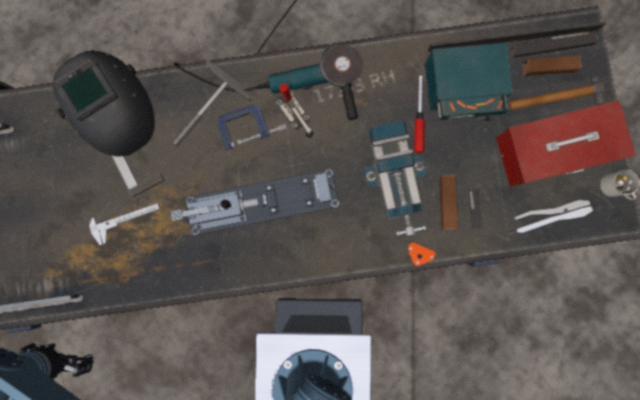

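View pics/side0.png

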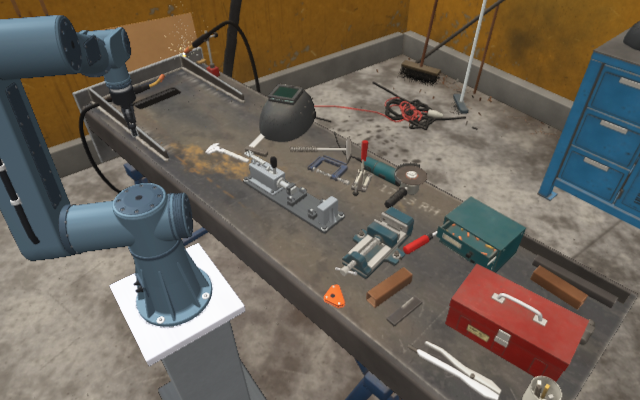

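The top view shows the stamper with its tab at about (178,215), knob (225,204) and anvil (325,187). The bar is at (449,202), right of the vice, with the flat dark piece at (475,208). Next I'll zoom in.

```bash
cat > h.py <<'E'
import numpy as np, cv2
from scipy.spatial.transform import Rotation as R
def rot(q): return R.from_quat([q[1],q[2],q[3],q[0]])
def ray(c,u,v):
    K=c["K"]; d=np.array([(u-K[0,2])/K[0,0],-(v-K[1,2])/K[1,1],-1.]); return np.array(c["eye"]),rot(c["orientation"]).apply(d)
def onz(c,u,v,z):
    e,d=ray(c,u,v); return e+d*(z-e[2])/d[2]
def proj(c,p):
    x=rot(c["orientation"]).inv().apply(np.array(p)-c["eye"]); K=c["K"]
    return np.array([K[0,2]+K[0,0]*x[0]/-x[2],K[1,2]+K[1,1]*-x[1]/-x[2]])
def tri(c1,uv1,c2,uv2):
    e1,d1=ray(c1,*uv1);e2,d2=ray(c2,*uv2);d1/=np.linalg.norm(d1);d2/=np.linalg.norm(d2)
    s=np.linalg.lstsq(np.c_[d1,-d2],e2-e1,rcond=None)[0];a=e1+s[0]*d1;b=e2+s[1]*d2
    return (a+b)/2,np.linalg.norm(a-b)
def zoom(c,x0,y0,w,h,f,name):
    im=cv2.resize(c["img"][y0:y0+h,x0:x0+w,::-1],None,fx=f,fy=f,interpolation=cv2.INTER_CUBIC); cv2.imwrite(name,im)
E
python3 - <<'E'
from h import *
from bench import ctrl
import pickle
t=ctrl.camera("top");s=ctrl.camera("side");pickle.dump((t,s),open("c0.pkl","wb"))
zoom(t,165,155,190,90,4,"pics/t1.png");zoom(s,195,140,170,110,4,"pics/s1.png")
zoom(t,350,110,140,140,4,"pics/t2.png")
print(onz(t,320,200,0),onz(t,320,100,0),onz(t,220,200,0))
E
```

```text
[ 0.52436817 -0.01427049  0.        ] [ 0.81558237 -0.01011695  0.        ] [0.52076353 0.27178609 0.        ]
```

View pics/t1.png

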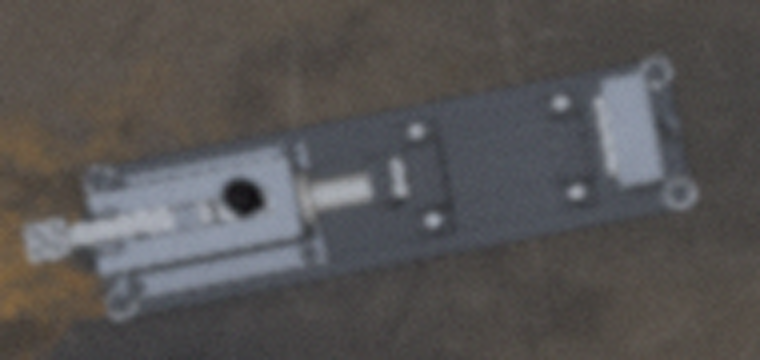

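View pics/s1.png

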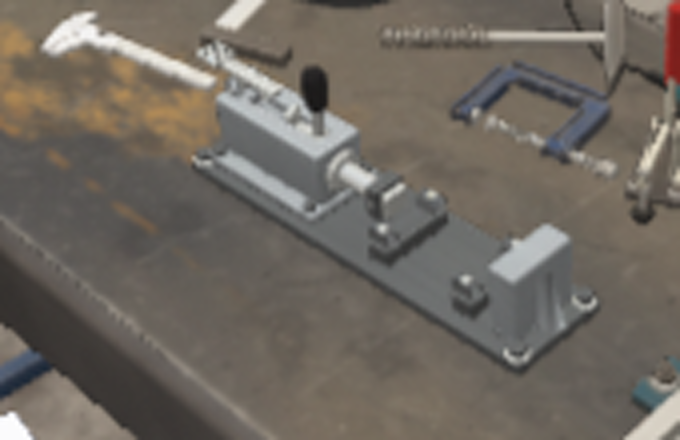

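View pics/t2.png

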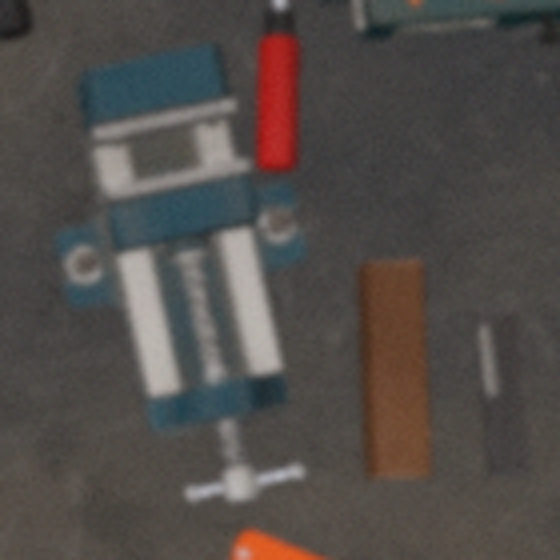

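```bash
cat > m.py <<'E'
from h import *
import pickle
t,s=pickle.load(open("c0.pkl","rb"))
def tp(U,V,z,x0=165,y0=155): return onz(t,(U+.5)/4-.5+x0,(V+.5)/4-.5+y0,z)
obs=[((243,197),(-86,0,151)),((46,240),(-224,0,107)),((630,130),(169,0,88)),]
P=np.array([tp(*a,b[2]/1e3)[:2] for a,b in obs]);Q=np.array([b[:2] for a,b in obs])/1e3
for a,b in [((417,131),(433,220)),((561,103),(577,191))]:
    P=np.r_[P,[(tp(*a,.049)[:2]+tp(*b,.049)[:2])/2]]
Q=np.r_[Q,[[.024,0],[.126,0]]]
print(P)
def fit(Q,P):
    qc,pc=Q.mean(0),P.mean(0);H=(Q-qc).T@(P-pc);th=np.arctan2(H[0,1]-H[1,0],H[0,0]+H[1,1])
    r=np.array([[np.cos(th),-np.sin(th)],[np.sin(th),np.cos(th)]]);return th,pc-r@qc,((Q-qc)@r.T+pc-P)*1e3
th,o,res=fit(Q,P);print("th",th,np.degrees(th),"o",o);print(res.round(1))
# bolts midlines
b=[tp(*p,.02)[:2] for p in((100,180),(123,300),(657,72),(680,192))]
m1=(b[0]+b[1])/2;m2=(b[2]+b[3])/2;d=m2-m1;print("bolt dir",np.arctan2(d[1],d[0]),m1,m2)
for c,n in((t,"t"),(s,"s")):
    hsv=cv2.cvtColor(c["img"],cv2.COLOR_RGB2HSV)
    msk=cv2.inRange(hsv,(3,95,60),(18,255,255))
    cnt,_=cv2.findContours(msk,cv2.RETR_EXTERNAL,cv2.CHAIN_APPROX_NONE)
    for k in cnt:
        if cv2.contourArea(k)>300: print(n,cv2.contourArea(k),cv2.minAreaRect(k),cv2.boundingRect(k))
E
python3 m.py
```

```text
[[ 0.49939178  0.22505461]
 [ 0.47226291  0.3638037 ]
 [ 0.55223367 -0.02138644]
 [ 0.52299397  0.12053451]
 [ 0.54401673  0.02133222]]
th -1.3638591368276152 -78.14337239057781 o [0.51780998 0.14362932]
[[ 0.7  2.7]
 [-0.5 -1. ]
 [ 0.3 -0.4]
 [-0.3 -0.4]
 [-0.3 -1. ]]
bolt dir -1.365867305964191 [0.47705535 0.34377736] [ 0.55835062 -0.04735345]
t 343.0 ((82.5, 256.5), (23.0, 25.0), 90.0) (70, 245, 26, 24)
t 448.0 ((419.0876159667969, 255.42784118652344), (29.546573638916016, 21.82994270324707), 23.962491989135742) (407, 242, 29, 25)
t 315.5 ((164.751220703125, 221.03903198242188), (25.878515243530273, 37.138633728027344), 69.775146484375) (148, 208, 39, 27)
t 798.0 ((448.1839599609375, 201.73114013671875), (53.16716384887695, 16.549583435058594), 87.51044464111328) (440, 175, 18, 54)
t 731.0 ((551.0577392578125, 97.28846740722656), (10.001923561096191, 86.29109954833984), 78.69007110595703) (509, 85, 85, 25)
t 731.0 ((551.4392700195312, 64.31652069091797), (14.78614330291748, 57.8386116027832), 84.92039489746094) (523, 56, 58, 19)
s 345.5 ((332.95001220703125, 297.35003662109375), (
[... 460 characters left out ...]
)
s 3177.0 ((64.39070892333984, 109.8758316040039), (71.2166976928711, 82.93791961669922), 84.89783477783203) (20, 73, 84, 75)
s 636.5 ((238.54116821289062, 56.935298919677734), (51.304054260253906, 21.476118087768555), 77.47119140625) (232, 31, 23, 52)
s 670.5 ((212.09388732910156, 48.05126190185547), (26.88710594177246, 51.31187057495117), 6.842772960662842) (197, 24, 32, 51)
s 486.0 ((468.0260314941406, 40.63383483886719), (23.961631774902344, 42.191986083984375), 52.4314079284668) (444, 19, 35, 37)
s 9568.5 ((556.0, 50.0), (100.0, 166.0), 90.0) (473, 0, 167, 101)
s 11030.5 ((360.0, 38.5), (77.0, 244.0), 90.0) (238, 0, 245, 78)
s 7623.5 ((115.0, 35.5), (71.0, 230.0), 90.0) (0, 0, 231, 72)
```

Run:
```python
from h import *
import pickle
t,s=pickle.load(open("c0.pkl","rb"))
im=t["img"][165:240,430:470,::-1].astype(float); im=np.clip((im-30)*2,0,255).astype(np.uint8)
cv2.imwrite("pics/b.png",cv2.resize(im,None,fx=8,fy=8,interpolation=cv2.INTER_CUBIC))
im=s["img"][255:330,355:425,::-1].astype(float); im=np.clip((im-20)*1.7,0,255).astype(np.uint8)
cv2.imwrite("pics/bs.png",cv2.resize(im,None,fx=8,fy=8,interpolation=cv2.INTER_CUBIC))
```

```text
(no output)
```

View pics/b.png

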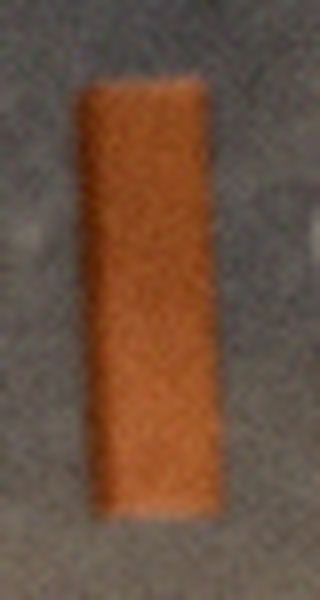

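View pics/bs.png

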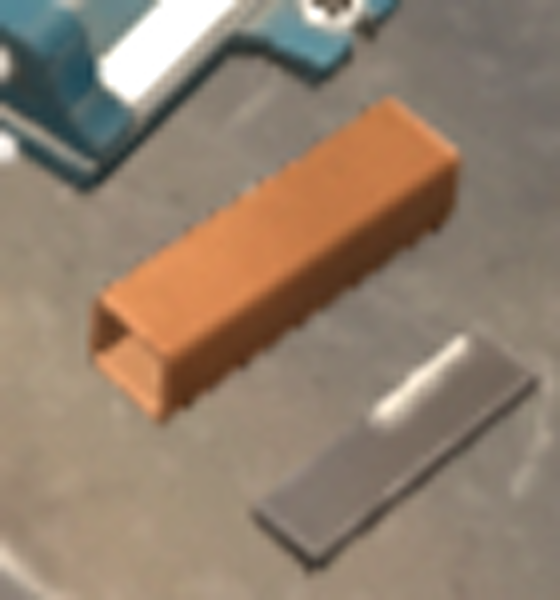

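Run:
```python
from h import *
import pickle
t,s=pickle.load(open("c0.pkl","rb"))
for c,pts,x0,y0 in((t,[(95,80),(207,80),(220,515),(108,517)],430,165),(s,[(390,98),(458,157),(172,357),(100,300)],355,255)):
    P=np.array([onz(c,(U+.5)/8-.5+x0,(V+.5)/8-.5+y0,.04) for U,V in pts])[:,:2]
    d=(P[0]+P[1]-P[2]-P[3])/2
    print(P.round(4).tolist(),"c",P.mean(0),"len",np.linalg.norm(d),"w",np.linalg.norm(P[0]-P[1]),np.linalg.norm(P[2]-P[3]),"yaw of axis",np.arctan2(d[1],d[0]))
# side-view of stamper: nadir checks
def sp(U,V,z): return onz(s,(U+.5)/4-.5+195,(V+.5)/4-.5+140,z)
th=-1.364;o=np.array([.5178,.1436])
def w(x,y,z): return np.array([o[0]+np.cos(th)*x-np.sin(th)*y,o[1]+np.sin(th)*x+np.cos(th)*y,z])
for n,p in dict(knobtop=(-.086,0,.151),tab=(-.224,0,.107),an1=(.150,.038,.088),an2=(.150,-.038,.088),an3=(.188,-.038,.088),an4=(.188,.038,.088),c1=(.206,-.055,.014),c2=(.206,.055,.014),c3=(-.216,-.055,.014)).items():
    a=(proj(s,w(*p))-[195,140]+.5)*4-.5; b=(proj(t,w(*p))-[165,155]+.5)*4-.5; print(n,w(*p).round(4),"side",a.round(),"top",b.round())
```

```text
[[0.5966, -0.3525], [0.597, -0.3914], [0.4458, -0.3948], [0.4446, -0.3562]] c [ 0.52100823 -0.37373087] len 0.15162013984312905 w 0.03894616294126761 0.03862744410584758 yaw of axis 0.023386548897365775
[[0.5965, -0.356], [0.5969, -0.3922], [0.4512, -0.3969], [0.447, -0.3624]] c [ 0.52287543 -0.37686771] len 0.14765475559007793 w 0.03615118179318204 0.034806347760285516 yaw of axis 0.037319994498196965
knobtop [0.5001 0.2278 0.151 ] side [310.  72.] top [239. 196.]
tab [0.4718 0.3628 0.107 ] side [213.  53.] top [ 47. 241.]
an1 [0.5858 0.0046 0.088 ] side [539. 219.] top [592.  80.]
an2 [ 0.5114 -0.011   0.088 ] side [479. 264.] top [614. 190.]
an3 [ 0.5192 -0.0482  0.088 ] side [513. 284.] top [669. 179.]
an4 [ 0.5936 -0.0326  0.088 ] side [572. 238.] top [647.  69.]
c1 [ 0.5063 -0.0693  0.014 ] side [516. 369.] top [699. 206.]
c2 [ 0.6139 -0.0467  0.014 ] side [600. 301.] top [669.  55.]
c3 [0.4196 0.3437 0.014 ] side [187. 161.] top [111. 322.]
```

The side view confirms the stamper pose (o≈(.518,.144), yaw −1.364) to about 3 mm. The bar sits at (.521,−.374), length 151 and width 39 measured against 150 and 40 given. I'm moving to the knob.

>>> {"method": "apply_moves", "body": {
  "plan": [
    {"translation": [0,0,0],"angular": [0,0,-0.153],"hand": 0.085},
    {"translation": [0,0,0],"angular": [0,0,-0.153],"hand": 0.085},
    {"translation": [0,0,0],"angular": [0,0,-0.153],"hand": 0.085},
    {"translation": [-0.02,-0.03,0],"angular": [0,0,0],"hand": 0.085},
    {"translation": [-0.03,-0.045,0],"angular": [0,0,0],"hand": 0.085},
    {"translation": [-0.03,-0.045,0],"angular": [0,0,0],"hand": 0.085},
    {"translation": [-0.03,-0.045,0],"angular": [0,0,0],"hand": 0.085},
    {"translation": [-0.03,-0.045,0],"angular": [0,0,0],"hand": 0.085},
    {"translation": [-0.03,-0.045,0],"angular": [0,0,0],"hand": 0.085},
    {"translation": [-0.03,-0.045,0],"angular": [0,0,0],"hand": 0.085}
  ]
}}

```text
time_s: 1.45
eef_pos: [0.4017, 0.3031, 0.2313]
eef_rot: [0.0, -0.103, 0.995, 0.0]
wrist_force: [0.1, 1.1, -0.3]
opening: 0.998
```

```bash
cat > d.py <<'E'
from h import *
from bench import ctrl
import sys
th=-1.364;o=np.array([.5178,.1436])
def w(x,y): return np.array([o[0]+np.cos(th)*x-np.sin(th)*y,o[1]+np.sin(th)*x+np.cos(th)*y])
def m(p): d=np.array(p)-o; return np.array([np.cos(th)*d[0]+np.sin(th)*d[1],-np.sin(th)*d[0]+np.cos(th)*d[1]])
def state():
    b=ctrl.get_obs(); Rm=rot(b["eef_rot"]).as_matrix(); return b,Rm
def to(x,y,z,yaw=None):
    b,Rm=state(); d=np.array([x,y,z])-b["eef_pos"]
    print("t",round(b["time_s"],2),"pos",b["eef_pos"].round(4),"mach",(m(b["eef_pos"][:2])*1e3).round(1),"yawY",round(np.arctan2(Rm[1,1],Rm[0,1]),4),"zaxis",Rm[:,2].round(3),"F",b["wrist_force"].round(1),"op",round(b["opening"],3))
    print("delta tool",(Rm.T@d).round(4))
    if yaw is not None:
        a=-((yaw-np.arctan2(Rm[1,1],Rm[0,1])+np.pi)%(2*np.pi)-np.pi)
        y2=yaw;xd=np.array([np.cos(y2+np.pi/2),np.sin(y2+np.pi/2)]);yd=np.array([np.cos(y2),np.sin(y2)])
        print("rot z",round(a,4),"delta after turn",(d[:2]@xd).round(4),(d[:2]@yd).round(4))
E
python3 -c "
from d import *
p=w(-.084,0);print(p);to(*p,.118,th+np.pi)"
```

```text
[0.50055265 0.22581027]
t 1.45 pos [0.4017 0.3031 0.2313] mach [-179.9  -80.9] yawY 1.778 zaxis [ 0.  0. -1.] F [ 0.1  1.1 -0.3] op 0.998
delta tool [-0.0808 -0.096   0.1134]
rot z 0.0004 delta after turn -0.0809 -0.0959
```

>>> {"method": "apply_moves", "body": {
  "plan": [
    {"translation": [-0.03,-0.035,0],"angular": [0,0,0],"hand": 0.085},
    {"translation": [-0.03,-0.035,0],"angular": [0,0,0],"hand": 0.085},
    {"translation": [-0.021,-0.026,0],"angular": [0,0,0],"hand": 0.085},
    {"translation": [0,0,0.03],"angular": [0,0,0],"hand": 0.085},
    {"translation": [0,0,0.03],"angular": [0,0,0],"hand": 0.085},
    {"translation": [0,0,0],"angular": [0,0,0],"hand": 0.085}
  ]
}}

```text
time_s: 2.2
eef_pos: [0.4977, 0.2265, 0.1687]
eef_rot: [-0.003, -0.103, 0.995, -0.0]
wrist_force: [-1.4, 0.9, 0.3]
opening: 0.997
```

```bash
python3 -c "
from d import *
p=w(-.084,0);to(*p,.118)
t=ctrl.camera('top');s=ctrl.camera('side');zoom(t,165,155,190,90,4,'pics/t3.png');zoom(s,195,100,170,110,4,'pics/s3.png')"
```

```text
t 2.2 pos [0.4977 0.2265 0.1687] mach [-85.3  -2.6] yawY 1.7777 zaxis [-0.006 -0.001 -1.   ] F [-1.4  0.9  0.3] op 0.997
delta tool [-0.0029 -0.0013  0.0507]
```

View pics/s3.png

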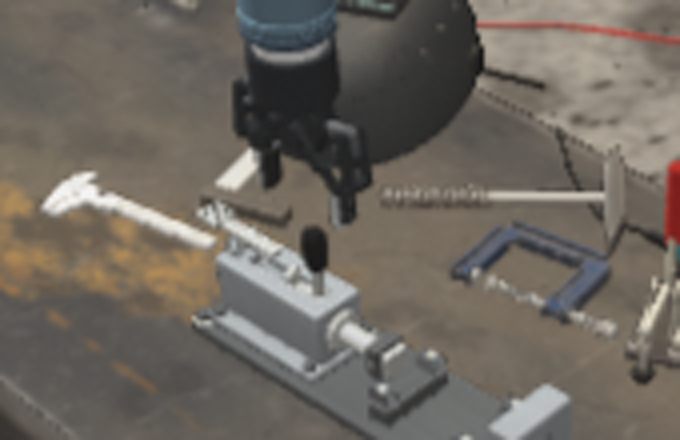

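The side view shows the open fingers (tips at about (270,185) and (345,220)) above and on either side of the knob at (315,245). I'll descend and grip.

>>> {"method": "apply_moves", "body": {
  "plan": [
    {"translation": [-0.001,0,0.025],"angular": [0,0,0],"hand": 0.085},
    {"translation": [-0.001,0,0.025],"angular": [0,0,0],"hand": 0.085},
    {"translation": [0,0,0],"angular": [0,0,0],"hand": 0.04},
    {"translation": [0,0,0],"angular": [0,0,0],"hand": 0.015},
    {"translation": [0,0,0],"angular": [0,0,0],"hand": 0.015},
    {"translation": [0,0,0],"angular": [0,0,0],"hand": 0.015},
    {"translation": [0,0,0],"angular": [0,0,0],"hand": 0.015}
  ]
}}

```text
time_s: 3.18
eef_pos: [0.5023, 0.2297, 0.1233]
eef_rot: [0.001, -0.104, 0.995, 0.002]
wrist_force: [-2.8, 8.0, 6.1]
opening: 0.258
```

```bash
python3 -c "
from d import *
p=w(-.084,0);to(*p,.118)"
```

```text
t 3.17 pos [0.5023 0.2297 0.1233] mach [-87.5   2.5] yawY 1.7782 zaxis [ 0.002  0.004 -1.   ] F [-2.8  8.   6.1] op 0.258
delta tool [ 0.0025 -0.0035  0.0053]
```

>>> {"method": "apply_moves", "body": {
  "plan": [
    {"translation": [0,0.01,0],"angular": [0,0,0],"hand": 0.015},
    {"translation": [0,0.01,0],"angular": [0,0,0],"hand": 0.015},
    {"translation": [0,0.01,0],"angular": [0,0,0],"hand": 0.015},
    {"translation": [0,0.01,0],"angular": [0,0,0],"hand": 0.015},
    {"translation": [0,0.005,0],"angular": [0,0,0],"hand": 0.015},
    {"translation": [0,0,0],"angular": [0,0,0],"hand": 0.015}
  ]
}}

```text
time_s: 3.92
eef_pos: [0.494, 0.2692, 0.1233]
eef_rot: [0.001, -0.104, 0.995, -0.002]
wrist_force: [0.2, -14.0, 7.9]
opening: 0.263
```

```bash
python3 -c "
from d import *
p=w(-.084,0);to(*p,.118)"
```

```text
t 3.92 pos [0.494  0.2692 0.1233] mach [-127.8    2.5] yawY 1.7783 zaxis [ 0.003 -0.005 -1.   ] F [  0.2 -14.    7.9] op 0.263
delta tool [ 0.0026 -0.0438  0.0056]
```

>>> {"method": "apply_moves", "body": {
  "plan": [
    {"translation": [0,0.003,0],"angular": [0,0,0],"hand": 0.015},
    {"translation": [0,0,0],"angular": [0,0,0],"hand": 0.015},
    {"translation": [0,0,0],"angular": [0,0,0],"hand": 0.015}
  ]
}}

```text
time_s: 4.3
eef_pos: [0.4935, 0.2716, 0.1233]
eef_rot: [0.001, -0.103, 0.995, -0.003]
wrist_force: [-0.6, -15.3, 8.3]
opening: 0.261
```

```bash
python3 -c "
from d import *
p=w(-.084,0);to(*p,.118)"
```

```text
t 4.3 pos [0.4935 0.2716 0.1233] mach [-130.3    2.5] yawY 1.7777 zaxis [ 0.003 -0.005 -1.   ] F [ -0.6 -15.3   8.3] op 0.261
delta tool [ 0.0025 -0.0462  0.0055]
```

Travel is about 43 mm at 15.3 N. I'll ease off by 6 mm and check that the force drops.

>>> {"method": "apply_moves", "body": {
  "plan": [
    {"translation": [0,-0.002,0],"angular": [0,0,0],"hand": 0.015},
    {"translation": [0,-0.002,0],"angular": [0,0,0],"hand": 0.015},
    {"translation": [0,-0.002,0],"angular": [0,0,0],"hand": 0.015},
    {"translation": [0,-0.001,0],"angular": [0,0,0],"hand": 0.015},
    {"translation": [0,0,0],"angular": [0,0,0],"hand": 0.015}
  ]
}}

```text
time_s: 4.92
eef_pos: [0.4945, 0.2669, 0.1233]
eef_rot: [0.001, -0.103, 0.995, -0.001]
wrist_force: [-1.1, -5.3, 6.8]
opening: 0.262
```

```bash
python3 -c "
from d import *
p=w(-.084,0);to(*p,.118)"
```

```text
t 4.92 pos [0.4945 0.2669 0.1233] mach [-125.4    2.6] yawY 1.7777 zaxis [ 0.003 -0.001 -1.   ] F [-1.1 -5.3  6.8] op 0.262
delta tool [ 0.0026 -0.0414  0.0054]
```

The force fell to 5 N at about 38 mm, so the sear is holding. I'll release and rise.

>>> {"method": "apply_moves", "body": {
  "plan": [
    {"translation": [0,-0.002,0],"angular": [0,0,0],"hand": 0.015},
    {"translation": [0,0,0],"angular": [0,0,0],"hand": 0.085},
    {"translation": [0,0,0],"angular": [0,0,0],"hand": 0.085},
    {"translation": [0,0,0],"angular": [0,0,0],"hand": 0.085},
    {"translation": [0,0,-0.03],"angular": [0,0,0],"hand": 0.085},
    {"translation": [0,0,-0.05],"angular": [0,0,0],"hand": 0.085},
    {"translation": [0,0,-0.05],"angular": [0,0,0],"hand": 0.085}
  ]
}}

```text
time_s: 5.8
eef_pos: [0.4933, 0.2656, 0.2523]
eef_rot: [-0.001, -0.103, 0.995, -0.0]
wrist_force: [0.7, 0.5, -1.1]
opening: 0.993
```

```bash
python3 -c "
from d import *
to(.521,-.3745,.012,np.pi/2+.026)
t=ctrl.camera('top');s=ctrl.camera('side');zoom(t,165,155,190,90,4,'pics/t4.png');zoom(s,195,140,170,110,4,'pics/s4.png')"
```

```text
t 5.8 pos [0.4933 0.2656 0.2523] mach [-124.4    1. ] yawY 1.7779 zaxis [-0.001 -0.    -1.   ] F [ 0.7  0.5 -1.1] op 0.993
delta tool [ 0.1042 -0.632   0.2405]
rot z 0.1811 delta after turn -0.0111 -0.6406
```

View pics/s4.png

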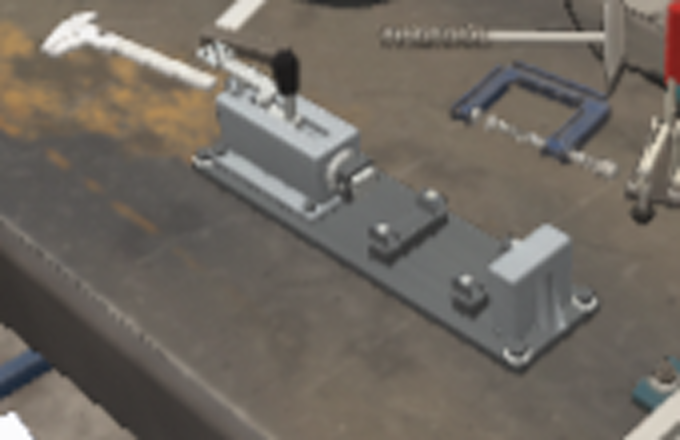

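The knob has moved back to (287,70) and stays there, with the die tucked in at (350,180), so the striker is cocked. Next is the bar.

>>> {"method": "apply_moves", "body": {
  "plan": [
    {"translation": [0,0,0],"angular": [0,0,0.09],"hand": 0.065},
    {"translation": [0,0,0],"angular": [0,0,0.091],"hand": 0.065},
    {"translation": [0,-0.03,0],"angular": [0,0,0],"hand": 0.065},
    {"translation": [0,-0.055,0],"angular": [0,0,0],"hand": 0.065},
    {"translation": [0,-0.055,0],"angular": [0,0,0],"hand": 0.065},
    {"translation": [0,-0.055,0],"angular": [0,0,0],"hand": 0.065},
    {"translation": [0,-0.055,0],"angular": [0,0,0],"hand": 0.065},
    {"translation": [-0.01,-0.055,0],"angular": [0,0,0],"hand": 0.065},
    {"translation": [0,-0.055,0],"angular": [0,0,0],"hand": 0.065},
    {"translation": [0,-0.055,0],"angular": [0,0,0],"hand": 0.065}
  ]
}}

```text
time_s: 7.15
eef_pos: [0.5141, -0.1506, 0.2506]
eef_rot: [-0.0, -0.013, 1.0, 0.0]
wrist_force: [0.7, -0.3, -0.6]
opening: 0.763
```

>>> {"method": "apply_moves", "body": {
  "plan": [
    {"translation": [0,-0.055,0],"angular": [0,0,0],"hand": 0.065},
    {"translation": [0,-0.055,0],"angular": [0,0,0],"hand": 0.065},
    {"translation": [0,-0.055,0],"angular": [0,0,0],"hand": 0.065},
    {"translation": [0,-0.055,0],"angular": [0,0,0],"hand": 0.065},
    {"translation": [0,0,0.05],"angular": [0,0,0],"hand": 0.065},
    {"translation": [0,0,0.05],"angular": [0,0,0],"hand": 0.065},
    {"translation": [0,0,0.03],"angular": [0,0,0],"hand": 0.065},
    {"translation": [0,0,0],"angular": [0,0,0],"hand": 0.065}
  ]
}}

```text
time_s: 8.15
eef_pos: [0.5183, -0.3669, 0.1174]
eef_rot: [-0.003, -0.013, 1.0, 0.003]
wrist_force: [0.3, -0.3, -0.4]
opening: 0.759
```

```bash
python3 -c "
from d import *
to(.521,-.3745,.012,np.pi/2+.026)
s=ctrl.camera('side');zoom(s,340,210,130,110,5,'pics/s5.png')"
```

```text
t 8.15 pos [ 0.5183 -0.3669  0.1174] mach [ 499.7 -104.4] yawY 1.5968 zaxis [-0.005  0.005 -1.   ] F [ 0.3 -0.3 -0.4] op 0.759
delta tool [-0.0031 -0.0082  0.1053]
rot z 0.0 delta after turn -0.0025 -0.0077
```

View pics/s5.png

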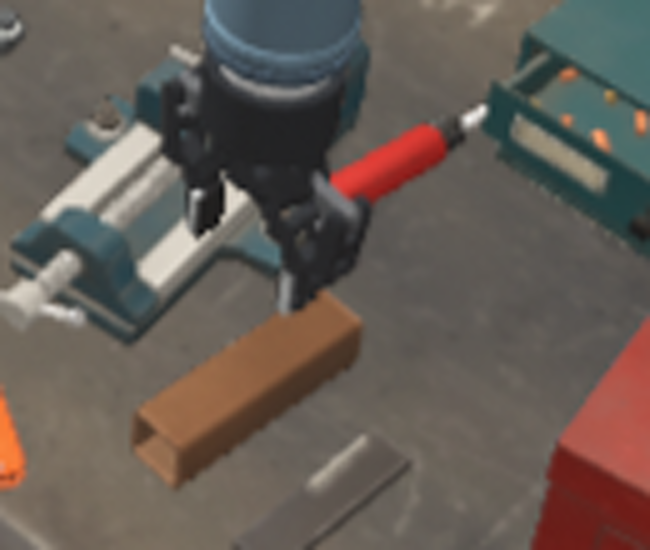

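The open gripper is above the bar, and the side view suggests it needs about 8 mm more to the right. Descending.

>>> {"method": "apply_moves", "body": {
  "plan": [
    {"translation": [-0.002,-0.008,0.03],"angular": [0,0,0],"hand": 0.065},
    {"translation": [0,0,0.03],"angular": [0,0,0],"hand": 0.065},
    {"translation": [0,0,0.025],"angular": [0,0,0],"hand": 0.065},
    {"translation": [0,0,0.018],"angular": [0,0,0],"hand": 0.065},
    {"translation": [0,0,0],"angular": [0,0,0],"hand": 0.065},
    {"translation": [0,0,0],"angular": [0,0,0],"hand": 0.05},
    {"translation": [0,0,0],"angular": [0,0,0],"hand": 0.03},
    {"translation": [0,0,0],"angular": [0,0,0],"hand": 0.03},
    {"translation": [0,0,0],"angular": [0,0,0],"hand": 0.03},
    {"translation": [0,0,0],"angular": [0,0,0],"hand": 0.03}
  ]
}}

```text
time_s: 9.45
eef_pos: [0.5235, -0.3772, 0.0202]
eef_rot: [0.001, -0.013, 1.0, -0.001]
wrist_force: [-0.2, 2.5, 6.2]
opening: 0.454
```

```bash
python3 -c "
from d import *
to(.521,-.3745,.012,np.pi/2+.026)
s=ctrl.camera('side');zoom(s,340,210,130,110,5,'pics/s6.png')"
```

```text
t 9.45 pos [ 0.5235 -0.3772  0.0202] mach [ 510.9 -101.4] yawY 1.5971 zaxis [ 0.002 -0.001 -1.   ] F [-0.2  2.5  6.2] op 0.454
delta tool [0.0024 0.0028 0.0082]
rot z 0.0003 delta after turn 0.0024 0.0028
```

View pics/s6.png

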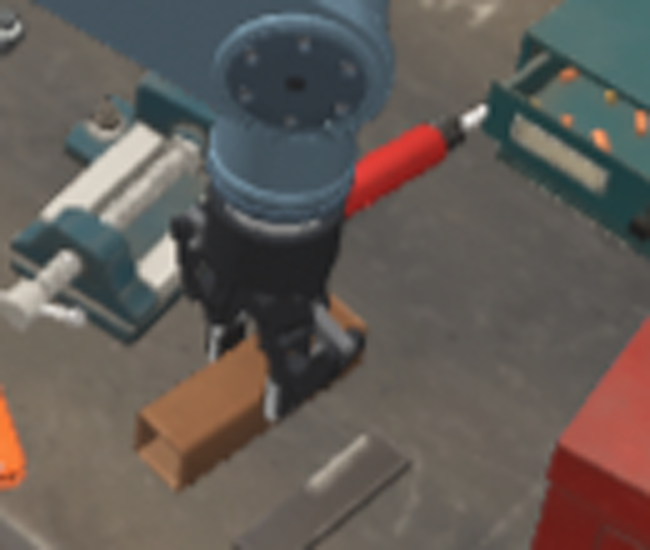

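The jaws stopped at 39 mm with the fingers about two-thirds down the bar's sides. Lifting and turning.

>>> {"method": "apply_moves", "body": {
  "plan": [
    {"translation": [0,0,-0.02],"angular": [0,0,0],"hand": 0.02},
    {"translation": [0,0,-0.04],"angular": [0,0,0],"hand": 0.02},
    {"translation": [0,0,-0.05],"angular": [0,0,0],"hand": 0.02},
    {"translation": [0,0,-0.05],"angular": [0,0,0],"hand": 0.02},
    {"translation": [0,0,-0.05],"angular": [0,0,0],"hand": 0.02},
    {"translation": [0,0,-0.02],"angular": [0,0,0],"hand": 0.02},
    {"translation": [0,0,0],"angular": [0,0,0],"hand": 0.02}
  ]
}}

```text
time_s: 10.38
eef_pos: [0.5227, -0.3771, 0.2494]
eef_rot: [0.001, -0.013, 1.0, -0.001]
wrist_force: [-1.0, -0.2, -6.2]
opening: 0.453
```

```bash
python3 -c "
from d import *
p=w(.0685,0)
to(*p,.25,th+np.pi/2)
s=ctrl.camera('side');cv2.imwrite('pics/s7.png',s['img'][:,:,::-1])"
```

```text
t 10.38 pos [ 0.5227 -0.3771  0.2494] mach [ 510.6 -102.1] yawY 1.5969 zaxis [ 0.002 -0.002 -1.   ] F [-1.  -0.2 -6.2] op 0.453
delta tool [-0.021   0.4532 -0.0014]
rot z 1.3901 delta after turn 0.4421 0.1021
```

View pics/s7.png

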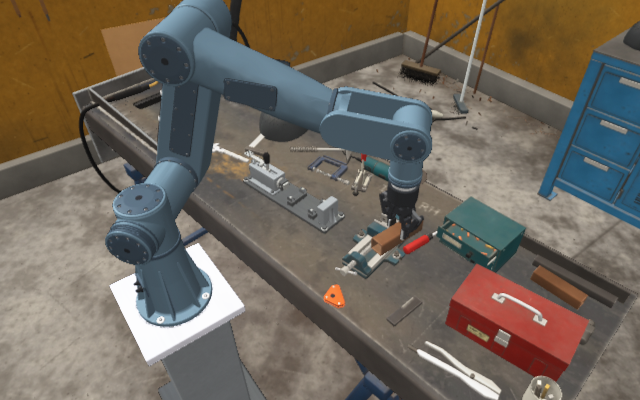

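>>> {"method": "apply_moves", "body": {
  "plan": [
    {"translation": [0,0,0],"angular": [0,0,0.12],"hand": 0.02},
    {"translation": [0,0,0],"angular": [0,0,0.17],"hand": 0.02},
    {"translation": [0,0,0],"angular": [0,0,0.17],"hand": 0.02},
    {"translation": [0,0,0],"angular": [0,0,0.17],"hand": 0.02},
    {"translation": [0,0,0],"angular": [0,0,0.17],"hand": 0.02},
    {"translation": [0,0,0],"angular": [0,0,0.17],"hand": 0.02},
    {"translation": [0,0,0],"angular": [0,0,0.17],"hand": 0.02},
    {"translation": [0,0,0],"angular": [0,0,0.15],"hand": 0.02},
    {"translation": [0,0,0],"angular": [0,0,0.1],"hand": 0.02}
  ]
}}

```text
time_s: 11.55
eef_pos: [0.5211, -0.3755, 0.244]
eef_rot: [-0.003, 0.632, 0.775, 0.0]
wrist_force: [-0.2, 0.6, -6.7]
opening: 0.458
```

>>> {"method": "apply_moves", "body": {
  "plan": [
    {"translation": [0.025,0.006,0],"angular": [0,0,0],"hand": 0.02},
    {"translation": [0.045,0.01,0],"angular": [0,0,0],"hand": 0.02},
    {"translation": [0.045,0.01,0],"angular": [0,0,0],"hand": 0.02},
    {"translation": [0.045,0.01,0],"angular": [0,0,0],"hand": 0.02},
    {"translation": [0.045,0.01,0],"angular": [0,0,0],"hand": 0.02},
    {"translation": [0.045,0.01,0],"angular": [0,0,0],"hand": 0.02},
    {"translation": [0.045,0.01,0],"angular": [0,0,0],"hand": 0.02},
    {"translation": [0.045,0.01,0],"angular": [0,0,0],"hand": 0.02},
    {"translation": [0.045,0.012,0],"angular": [0,0,0],"hand": 0.02},
    {"translation": [0.045,0.012,0],"angular": [0,0,0],"hand": 0.02}
  ]
}}

```text
time_s: 12.8
eef_pos: [0.5301, 0.0662, 0.2449]
eef_rot: [-0.002, 0.63, 0.776, -0.002]
wrist_force: [0.6, -0.4, -5.9]
opening: 0.446
```

```bash
python3 -c "
from d import *
p=w(.0685,0)
to(*p,.15,th+np.pi/2)"
```

```text
t 12.8 pos [0.5301 0.0662 0.2449] mach [78.2 -3.8] yawY 0.2068 zaxis [-0.006  0.    -1.   ] F [ 0.6 -0.4 -5.9] op 0.446
delta tool [0.0096 0.0043 0.0949]
rot z -0.0 delta after turn 0.0097 0.0038
```

>>> {"method": "apply_moves", "body": {
  "plan": [
    {"translation": [0.007,0.002,0.03],"angular": [0,0,0],"hand": 0.02},
    {"translation": [0,0,0.04],"angular": [0,0,0],"hand": 0.02},
    {"translation": [0,0,0.025],"angular": [0,0,0],"hand": 0.02},
    {"translation": [0,0,0],"angular": [0,0,0],"hand": 0.02},
    {"translation": [0,0,0],"angular": [0,0,0],"hand": 0.02}
  ]
}}

```text
time_s: 13.42
eef_pos: [0.5323, 0.0718, 0.1529]
eef_rot: [-0.0, 0.63, 0.776, -0.0]
wrist_force: [0.1, 0.2, -5.3]
opening: 0.45
```

```bash
python3 -c "
from d import *
import pickle
p=w(.0685,0)
to(*p,.15,th+np.pi/2)
t=ctrl.camera('top');s=ctrl.camera('side');pickle.dump((t,s),open('c8.pkl','wb'))
zoom(t,165,155,190,90,4,'pics/t8.png');zoom(s,195,140,170,110,4,'pics/s8.png')"
```

```text
t 13.43 pos [0.5323 0.0718 0.1529] mach [73.2 -0.5] yawY 0.2068 zaxis [-0.001  0.    -1.   ] F [ 0.1  0.2 -5.3] op 0.45
delta tool [0.0047 0.0005 0.0029]
rot z 0.0 delta after turn 0.0047 0.0005
```

View pics/t8.png

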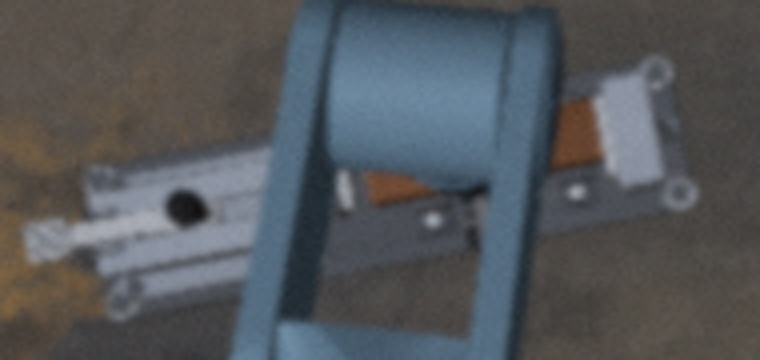

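View pics/s8.png

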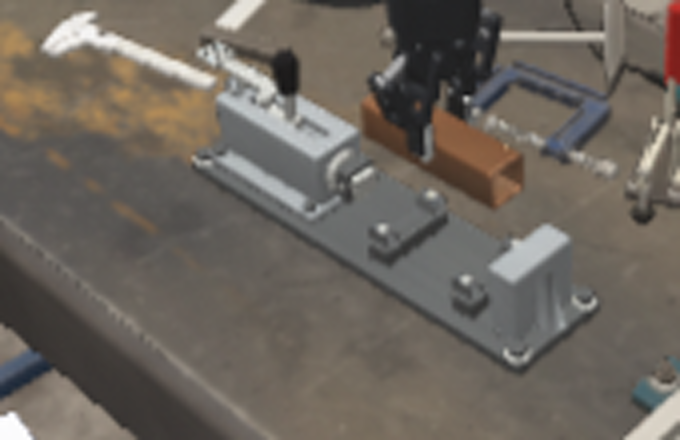

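```bash
python3 -c "
from d import *
import pickle
t,s=pickle.load(open('c8.pkl','rb'))
f=lambda U,x:(U+.5)/4-.5+x
for p in((523,153),(490,180)): print('side',m(onz(s,f(p[0],195),f(p[1],140),.172)[:2])*1e3)
for p in((371,205),(365,172),(603,97),(605,160)): print('top',m(onz(t,f(p[0],165),f(p[1],155),.172)[:2])*1e3)
im=s['img'][150:200,280:335,::-1];cv2.imwrite('pics/s8b.png',cv2.resize(im,None,fx=10,fy=10,interpolation=cv2.INTER_CUBIC))
"
```

```text
side [149.70760982  19.27806583]
side [152.58879704 -24.12420272]
top [ -1.16997827 -24.17091809]
top [-1.09946642 -2.90244541]
top [155.45644938  14.84545364]
top [149.06493576 -24.69327933]
```

View pics/s8b.png

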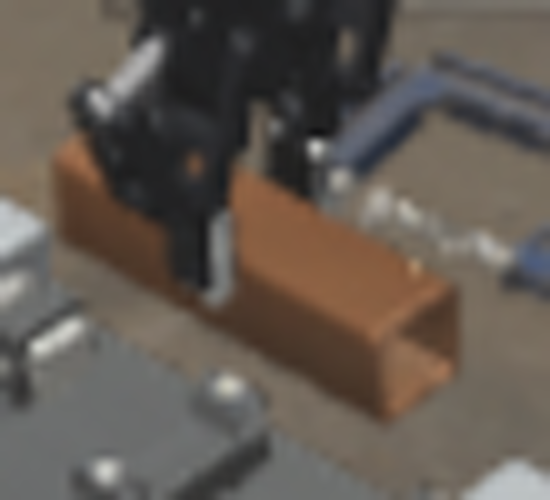

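The bar spans machine x ≈ −1…150.5, sits about 2 mm low in y, and is level. I'll back it off 8 mm from the anvil, shift +2 mm in y, and descend.

>>> {"method": "apply_moves", "body": {
  "plan": [
    {"translation": [0.008,0.002,0],"angular": [0,0,0],"hand": 0.02},
    {"translation": [0,0,0.025],"angular": [0,0,0],"hand": 0.02},
    {"translation": [0,0,0.025],"angular": [0,0,0],"hand": 0.02},
    {"translation": [0,0,0.025],"angular": [0,0,0],"hand": 0.02},
    {"translation": [0,0,0.01],"angular": [0,0,0],"hand": 0.02},
    {"translation": [0,0,0],"angular": [0,0,0],"hand": 0.02},
    {"translation": [0,0,0],"angular": [0,0,0],"hand": 0.02}
  ]
}}

```text
time_s: 14.4
eef_pos: [0.5339, 0.0802, 0.0696]
eef_rot: [0.001, 0.63, 0.776, 0.001]
wrist_force: [-0.7, 0.6, -5.4]
opening: 0.453
```

```bash
python3 -c "
from d import *
import pickle
p=w(.0685,0)
to(*p,.052,th+np.pi/2)
t=ctrl.camera('top');s=ctrl.camera('side');pickle.dump((t,s),open('c9.pkl','wb'))
zoom(t,235,155,110,80,6,'pics/t9.png');zoom(s,255,160,110,80,7,'pics/s9.png')"
```

```text
t 14.4 pos [0.5339 0.0802 0.0696] mach [65.3  2.7] yawY 0.2072 zaxis [ 0.002 -0.    -1.   ] F [-0.7  0.6 -5.4] op 0.453
delta tool [-0.0032 -0.0028  0.0176]
rot z 0.0004 delta after turn -0.0032 -0.0027
```

View pics/t9.png

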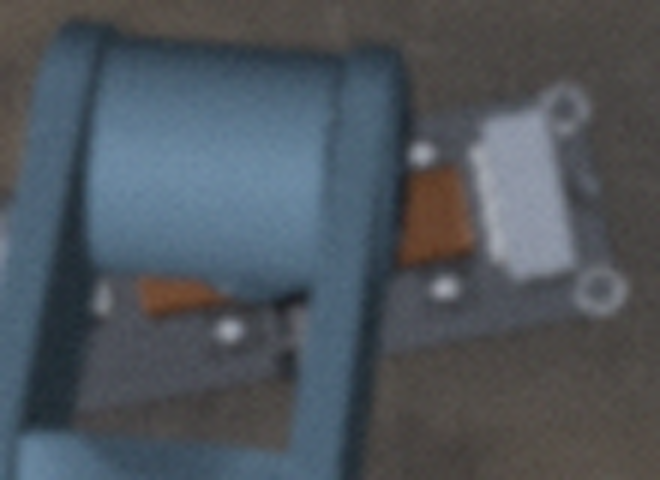

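View pics/s9.png

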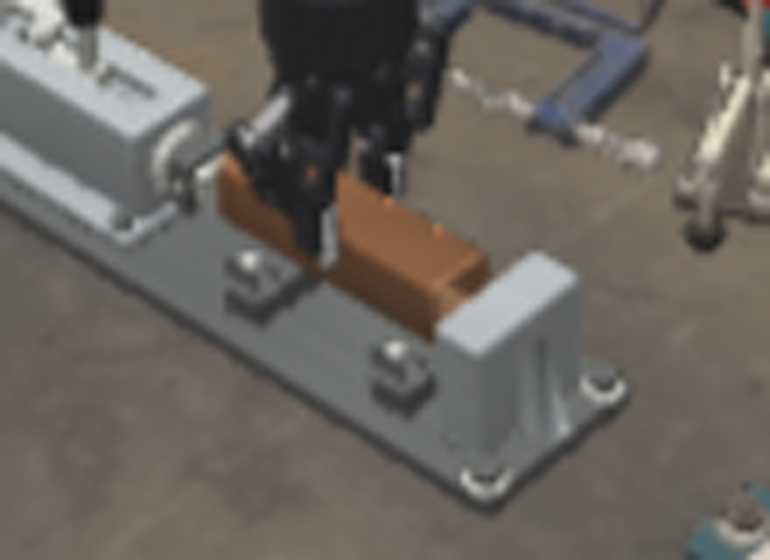

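```bash
python3 -c "
from d import *
import pickle
t,s=pickle.load(open('c9.pkl','rb'))
f=lambda U,x,k:(U+.5)/k-.5+x
g=lambda p,z:(m(onz(t,f(p[0],235,6),f(p[1],155,6),z)[:2])*1e3).round(1)
gs=lambda p,z:(m(onz(s,f(p[0],255,7),f(p[1],160,7),z)[:2])*1e3).round(1)
for p in((462,166),(474,248),(400,263),(408,174),(140,285),(150,315)): print('bar top',g(p,.0896))
for p in((422,153),(445,288),(229,329)): print('stud',g(p,.049))
for p in((475,150),(500,262)): print('face',g(p,.078))
for p in((491,260),(433,298),(220,157)): print('side bar',gs(p,.0896))
for p in((397,349),(249,262)): print('side stud',gs(p,.049))
"
```

```text
bar top [143.2  18.1]
bar top [141.5 -19.2]
bar top [107.7 -19.4]
bar top [118.8  19.2]
bar top [-8.3 -6.7]
bar top [ -6.4 -20.8]
stud [125.7  32.4]
stud [124.2 -31. ]
stud [ 23.2 -30.4]
face [150.2  25.5]
face [151.6 -26.6]
side bar [147.3  17.3]
side bar [144.7 -21.7]
side bar [ -8.8 -13.6]
side stud [125.4 -28.2]
side stud [ 24.6 -29.9]
```

The bar is centred within 1 mm of the saddles and about 8 mm short of the anvil. Lowering it now.

>>> {"method": "apply_moves", "body": {
  "plan": [
    {"translation": [0,0.001,0.006],"angular": [0,0,0],"hand": 0.02},
    {"translation": [0,0,0.005],"angular": [0,0,0],"hand": 0.02},
    {"translation": [0,0,0.003],"angular": [0,0,0],"hand": 0.02},
    {"translation": [0,0,0.002],"angular": [0,0,0],"hand": 0.02},
    {"translation": [0,0,0],"angular": [0,0,0],"hand": 0.02}
  ]
}}

```text
time_s: 15.12
eef_pos: [0.5339, 0.0803, 0.0523]
eef_rot: [0.0, 0.63, 0.776, 0.0]
wrist_force: [0.0, -0.7, -5.5]
opening: 0.455
```

```bash
python3 -c "
from d import *
p=w(.0685,0)
to(*p,.052,th+np.pi/2)"
```

```text
t 15.12 pos [0.5339 0.0803 0.0523] mach [65.2  2.7] yawY 0.207 zaxis [ 0. -0. -1.] F [ 0.  -0.7 -5.5] op 0.455
delta tool [-0.0033 -0.0027  0.0003]
rot z 0.0002 delta after turn -0.0033 -0.0027
```

Not in contact yet; stepping down in 1 mm moves.

>>> {"method": "apply_moves", "body": {
  "plan": [
    {"translation": [0,0,0.001],"angular": [0,0,0],"hand": 0.02},
    {"translation": [0,0,0.001],"angular": [0,0,0],"hand": 0.02},
    {"translation": [0,0,0],"angular": [0,0,0],"hand": 0.02}
  ]
}}

```text
time_s: 15.5
eef_pos: [0.534, 0.0803, 0.0522]
eef_rot: [0.0, 0.63, 0.776, -0.0]
wrist_force: [-7.9, -0.1, 12.9]
opening: 0.458
```

```bash
python3 -c "
from d import *
p=w(.0685,0)
to(*p,.052,th+np.pi/2)"
```

```text
t 15.5 pos [0.534  0.0803 0.0522] mach [65.2  2.8] yawY 0.2073 zaxis [-0. -0. -1.] F [-7.9 -0.1 12.9] op 0.458
delta tool [-0.0033 -0.0028  0.0002]
rot z 0.0005 delta after turn -0.0033 -0.0028
```

Contact came at the expected seating height (.0522). I'll relieve the pressure and slide towards the anvil.

>>> {"method": "apply_moves", "body": {
  "plan": [
    {"translation": [0,-0.001,-0.0015],"angular": [0,0,0],"hand": 0.02},
    {"translation": [-0.002,0,0],"angular": [0,0,0],"hand": 0.02},
    {"translation": [-0.002,0,0],"angular": [0,0,0],"hand": 0.02},
    {"translation": [-0.001,0,0],"angular": [0,0,0],"hand": 0.02},
    {"translation": [0,0,0],"angular": [0,0,0],"hand": 0.02}
  ]
}}

```text
time_s: 16.12
eef_pos: [0.5344, 0.0755, 0.0523]
eef_rot: [0.0, 0.63, 0.776, 0.001]
wrist_force: [-0.5, 4.5, 3.6]
opening: 0.454
```

```bash
python3 -c "
from d import *
p=w(.0685,0)
to(*p,.052,th+np.pi/2)"
```

```text
t 16.12 pos [0.5344 0.0755 0.0523] mach [70.   2.3] yawY 0.2069 zaxis [ 0.001  0.001 -1.   ] F [-0.5  4.5  3.6] op 0.454
delta tool [ 0.0015 -0.0023  0.0003]
rot z 0.0001 delta after turn 0.0015 -0.0023
```

>>> {"method": "apply_moves", "body": {
  "plan": [
    {"translation": [-0.001,0,-0.0005],"angular": [0,0,0],"hand": 0.02},
    {"translation": [-0.001,0,0],"angular": [0,0,0],"hand": 0.02},
    {"translation": [0,0,0],"angular": [0,0,0],"hand": 0.02}
  ]
}}

```text
time_s: 16.5
eef_pos: [0.5344, 0.0731, 0.0522]
eef_rot: [0.0, 0.63, 0.776, 0.0]
wrist_force: [0.8, 2.6, -0.7]
opening: 0.455
```

>>> {"method": "apply_moves", "body": {
  "plan": [
    {"translation": [-0.001,0,0],"angular": [0,0,0],"hand": 0.02},
    {"translation": [0,0,0],"angular": [0,0,0],"hand": 0.02}
  ]
}}

```text
time_s: 16.75
eef_pos: [0.5345, 0.0722, 0.0523]
eef_rot: [0.0, 0.63, 0.776, -0.0]
wrist_force: [0.1, 2.9, -1.9]
opening: 0.453
```

>>> {"method": "apply_moves", "body": {
  "plan": [
    {"translation": [-0.001,0,0],"angular": [0,0,0],"hand": 0.02},
    {"translation": [0,0,0],"angular": [0,0,0],"hand": 0.02}
  ]
}}

```text
time_s: 17.0
eef_pos: [0.5345, 0.0722, 0.0523]
eef_rot: [-0.001, 0.63, 0.776, 0.0]
wrist_force: [-0.3, 7.0, 0.4]
opening: 0.456
```

>>> {"method": "apply_moves", "body": {
  "plan": [
    {"translation": [-0.001,0,0],"angular": [0,0,0],"hand": 0.02},
    {"translation": [0,0,0],"angular": [0,0,0],"hand": 0.02}
  ]
}}

```text
time_s: 17.25
eef_pos: [0.5344, 0.0722, 0.0522]
eef_rot: [-0.001, 0.63, 0.776, 0.001]
wrist_force: [-2.4, 12.7, 1.6]
opening: 0.456
```

```bash
python3 -c "
from d import *
import pickle
p=w(.0685,0)
to(*p,.052,th+np.pi/2)
t=ctrl.camera('top');s=ctrl.camera('side');pickle.dump((t,s),open('c10.pkl','wb'))
zoom(t,235,155,110,80,6,'pics/t10.png');zoom(s,255,160,110,80,7,'pics/s10.png')"
```

```text
t 17.25 pos [0.5344 0.0722 0.0522] mach [73.3  1.6] yawY 0.2069 zaxis [-0.001  0.003 -1.   ] F [-2.4 12.7  1.6] op 0.456
delta tool [ 0.0048 -0.0016  0.0002]
rot z 0.0001 delta after turn 0.0048 -0.0016
```

View pics/t10.png

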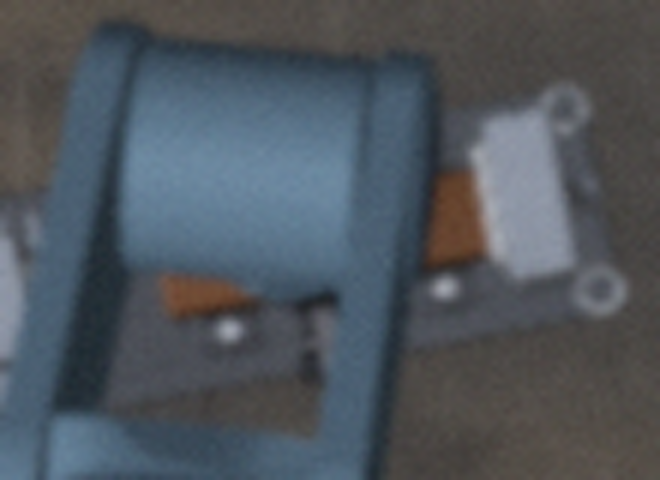

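View pics/s10.png

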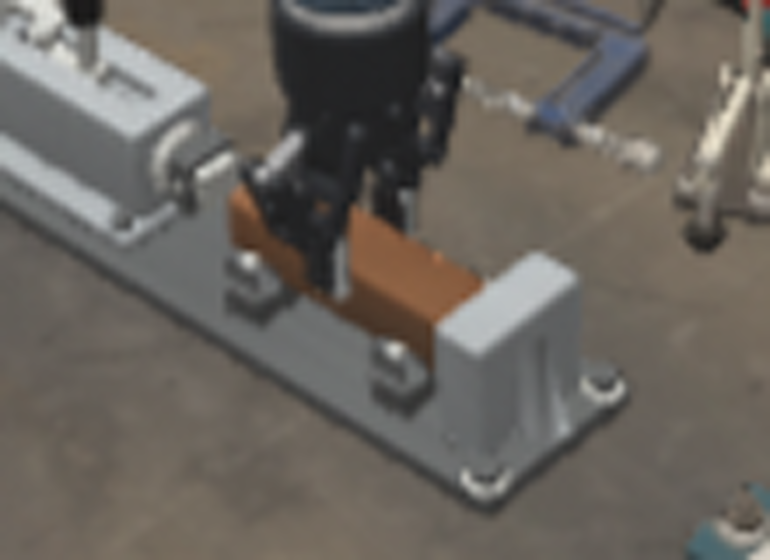

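The bar is flush with the anvil face and between the cheeks, with 12.7 N of push and no further motion. Releasing.

>>> {"method": "apply_moves", "body": {
  "plan": [
    {"translation": [0.001,0,0],"angular": [0,0,0],"hand": 0.02},
    {"translation": [0,0,0],"angular": [0,0,0],"hand": 0.06},
    {"translation": [0,0,0],"angular": [0,0,0],"hand": 0.065},
    {"translation": [0,0,0],"angular": [0,0,0],"hand": 0.065},
    {"translation": [0,0,-0.015],"angular": [0,0,0],"hand": 0.065},
    {"translation": [0,0,-0.04],"angular": [0,0,0],"hand": 0.065},
    {"translation": [0,0,-0.05],"angular": [0,0,0],"hand": 0.065},
    {"translation": [0,0,-0.05],"angular": [0,0,0],"hand": 0.03},
    {"translation": [0,0,0],"angular": [0,0,0],"hand": 0},
    {"translation": [0,0,0],"angular": [0,0,0],"hand": 0}
  ]
}}

```text
time_s: 18.6
eef_pos: [0.5345, 0.0713, 0.2077]
eef_rot: [0.0, 0.63, 0.776, 0.0]
wrist_force: [-0.1, 0.0, -1.0]
opening: 0.123
```

>>> {"method": "apply_moves", "body": {
  "plan": [
    {"translation": [0.02,0,0],"angular": [0,0,0],"hand": 0},
    {"translation": [0.045,0,0],"angular": [0,0,0],"hand": 0},
    {"translation": [0.045,0,0],"angular": [0,0,0],"hand": 0},
    {"translation": [0.045,0,0],"angular": [0,0,0],"hand": 0},
    {"translation": [0.045,0,0],"angular": [0,0,0],"hand": 0},
    {"translation": [0.045,0,0],"angular": [0,0,0],"hand": 0},
    {"translation": [0.045,0,0],"angular": [0,0,0],"hand": 0},
    {"translation": [0,0,0],"angular": [0,0,0],"hand": 0}
  ]
}}

```text
time_s: 19.6
eef_pos: [0.4723, 0.3583, 0.2055]
eef_rot: [-0.001, 0.628, 0.778, -0.001]
wrist_force: [-0.2, -0.6, -0.6]
opening: 0.001
```

```bash
python3 -c "
from d import *
import pickle
p=w(-.224,0)
to(*p,.115,th+np.pi/2)
t=ctrl.camera('top');s=ctrl.camera('side');pickle.dump((t,s),open('c11.pkl','wb'))
zoom(t,165,155,190,90,4,'pics/t11.png');zoom(s,195,140,170,110,4,'pics/s11.png')
zoom(t,235,155,110,80,6,'pics/t11b.png')"
```

```text
t 19.6 pos [0.4723 0.3583 0.2055] mach [-219.4   -0.5] yawY 0.2117 zaxis [-0.003 -0.001 -1.   ] F [-0.2 -0.6 -0.6] op 0.001
delta tool [0.0045 0.0008 0.0905]
rot z 0.0049 delta after turn 0.0046 0.0005
```

View pics/t11b.png

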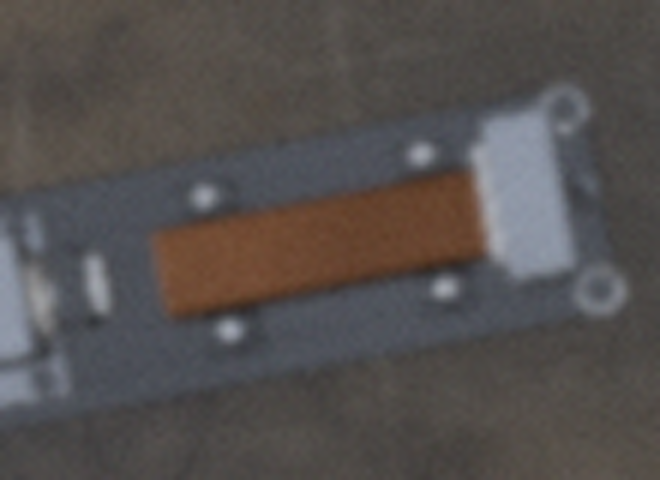

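View pics/s11.png

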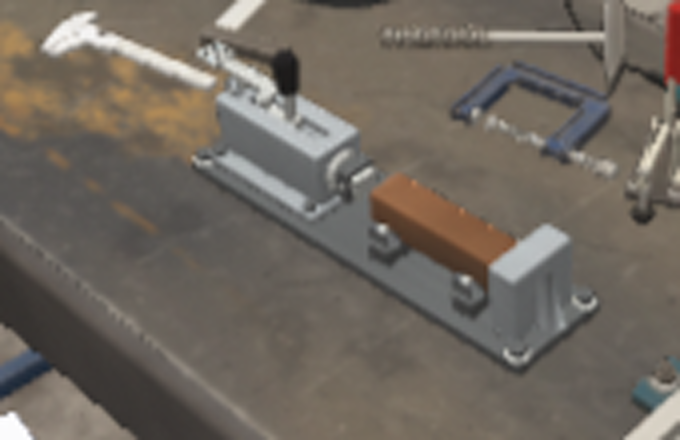

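The bar lies between the four studs, flush with the anvil face, and the striker is still cocked (knob at (287,70)). Moving down over the tab.

>>> {"method": "apply_moves", "body": {
  "plan": [
    {"translation": [0.004,0,0.03],"angular": [0,0,0],"hand": 0},
    {"translation": [0,0,0.03],"angular": [0,0,0],"hand": 0},
    {"translation": [0,0,0.02],"angular": [0,0,0],"hand": 0},
    {"translation": [0,0,0],"angular": [0,0,0],"hand": 0}
  ]
}}

```text
time_s: 20.2
eef_pos: [0.4732, 0.3578, 0.1253]
eef_rot: [-0.001, 0.631, 0.776, -0.002]
wrist_force: [0.3, 0.2, -0.0]
opening: -0.001
```

```bash
python3 -c "
from d import *
p=w(-.224,0)
to(*p,.107,th+np.pi/2)
t=ctrl.camera('top');s=ctrl.camera('side')
zoom(s,215,110,80,80,7,'pics/s12.png')"
```

```text
t 20.2 pos [0.4732 0.3578 0.1253] mach [-218.8    0.3] yawY 0.2059 zaxis [-0.004 -0.002 -1.   ] F [ 0.3  0.2 -0. ] op -0.001
delta tool [ 0.0053 -0.0002  0.0183]
rot z -0.0009 delta after turn 0.0052 -0.0003
```

View pics/s12.png

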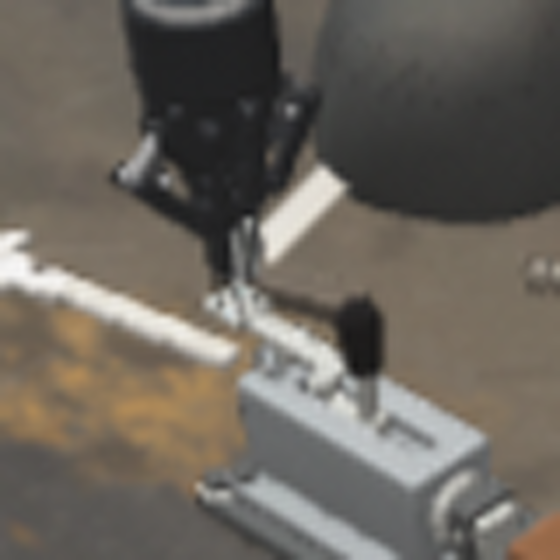

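The closed fingertips at (235,275) are just above the tab at about (230,305). I'll shift rearward 6 mm and press straight down.

>>> {"method": "apply_moves", "body": {
  "plan": [
    {"translation": [0.006,0,0],"angular": [0,0,0],"hand": 0},
    {"translation": [0,0,0.01],"angular": [0,0,0],"hand": 0},
    {"translation": [0,0,0.007],"angular": [0,0,0],"hand": 0},
    {"translation": [0,0,0.003],"angular": [0,0,0],"hand": 0},
    {"translation": [0,0,0.003],"angular": [0,0,0],"hand": 0},
    {"translation": [0,0,0.003],"angular": [0,0,0],"hand": 0},
    {"translation": [0,0,0],"angular": [0,0,0],"hand": 0}
  ]
}}

```text
time_s: 21.18
eef_pos: [0.4731, 0.366, 0.1018]
eef_rot: [-0.0, 0.63, 0.776, 0.001]
wrist_force: [-2.8, 3.8, 5.5]
opening: -0.003
```

```bash
python3 -c "
from d import *
p=w(-.224,0)
to(*p,.107,th+np.pi/2)
t=ctrl.camera('top');s=ctrl.camera('side')
zoom(s,195,140,170,110,4,'pics/s13.png')"
```

```text
t 21.18 pos [0.4731 0.366  0.1018] mach [-226.9    1.9] yawY 0.2071 zaxis [ 0.001  0.002 -1.   ] F [-2.8  3.8  5.5] op -0.003
delta tool [-0.0029 -0.0019 -0.0052]
rot z 0.0003 delta after turn -0.0029 -0.0019
```

View pics/s13.png

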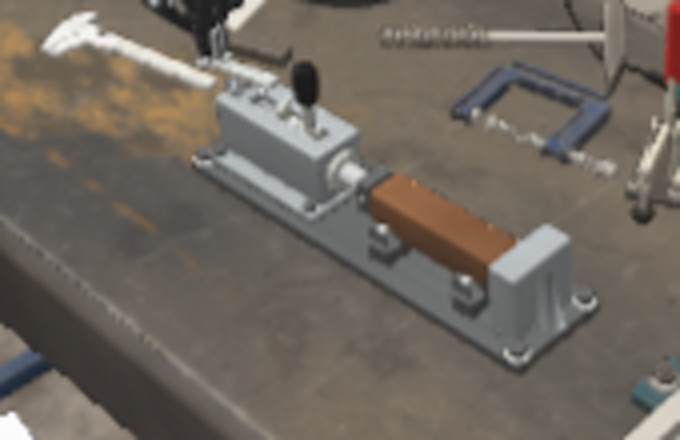

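The striker fired: the knob moved forward to (305,82) and the die is on the bar's end at (370,190). Now I'll retreat straight up and check.

>>> {"method": "apply_moves", "body": {
  "plan": [
    {"translation": [0,0,-0.02],"angular": [0,0,0],"hand": 0},
    {"translation": [0,0,-0.04],"angular": [0,0,0],"hand": 0},
    {"translation": [0,0,-0.04],"angular": [0,0,0],"hand": 0},
    {"translation": [0,0,-0.02],"angular": [0,0,0],"hand": 0},
    {"translation": [0,0,0],"angular": [0,0,0],"hand": 0},
    {"translation": [0,0,0],"angular": [0,0,0],"hand": 0}
  ]
}}

```text
time_s: 22.02
eef_pos: [0.4726, 0.3644, 0.2205]
eef_rot: [-0.0, 0.63, 0.776, -0.001]
wrist_force: [-0.7, -0.7, 0.1]
opening: 0.001
```

```bash
python3 -c "
from d import *
b=ctrl.get_obs();print(b['time_s'],b['eef_pos'],b['wrist_force'].round(1))
t=ctrl.camera('top');s=ctrl.camera('side')
f=lambda U,x,k:(U+.5)/k-.5+x
zoom(t,165,155,190,90,4,'pics/t14.png');zoom(s,195,140,170,110,4,'pics/s14.png')"
```

```text
22.025 [0.47260417 0.36441709 0.22048888] [-0.7 -0.7  0.1]
```

View pics/t14.png

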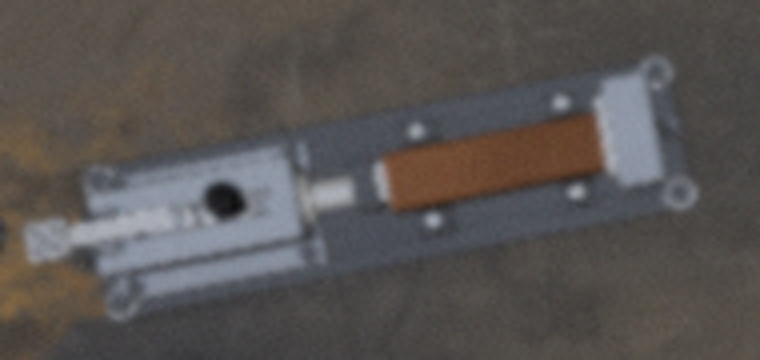

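View pics/s14.png

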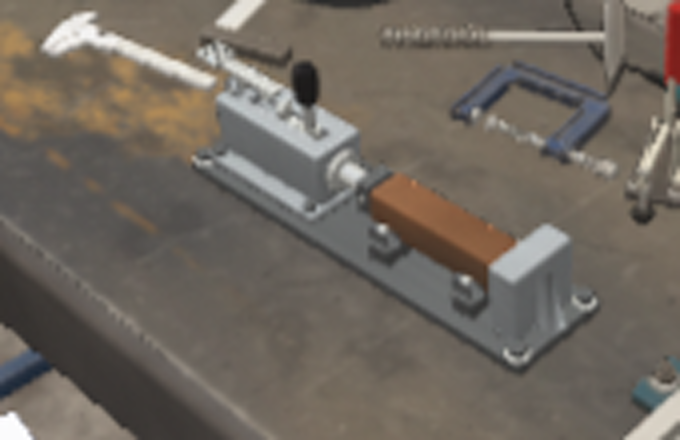

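The knob was at u=243 at rest and 187 cocked, and it is now at 225. That puts the travel at about 12 mm, as expected with the striker resting on a bar. The bar is held between die and anvil in the saddles, and the arm is clear.

```bash
python3 -c "
from bench import ctrl
print(ctrl.hand_in())"
```

```text
the job is handed in; nothing more can be done
None
```

The bar was stamped as asked, and I handed the job in at about 22 s of robot time; the hand-in reports no verdict.

1. **Cocking:** I drew the striker back by its knob to about 43 mm (15 N). On easing off, the force fell and it held at about 38 mm, so the sear had caught.
2. **Placing:** I laid the bar in the two saddles and slid it against the anvil until a 12.7 N push moved it no further. I then released it and checked that it was flush and lying between the cheeks.
3. **Firing:** I pressed the thumb tab straight down with the shut fingertips, and the striker fired.

**Last checks:** the final pictures show the knob at about 12 mm of travel, which matches the striker resting on a bar. The die is on one end of the bar, the other end is against the anvil, and the bar lies in the saddles. The arm is well clear, with wrist force at about 1 N.

**Small disagreements:**
- The knob's position in the first pictures differed by 2.7 mm from my fit of the machine's position.
- The anvil block looked a few millimetres thinner on top than its stated extent, with its steel face standing out in front.
- The camera and arm readings differed by about 2 mm in places.

None of these affected the result.

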